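# Load a screwdriver into a tilting holder cup, stand it up and bolt it

### The job

Push the orange-handled screwdriver along its cradle until its blade is fully home in the blue cup, with the handle's front end against the cup's mouth. Then swing the cup fully upright by its red crank bar so the screwdriver stands upright in it, and only after that slide the yellow-tabbed lock bolt all the way over the crank arm. Leave the jars, the wooden foot and the roll of tape where they are.

Things in the scene. Friction and masses are not known exactly. Their poses are not given: they have to be found in the camera images.
- stand: Grey steel holder fixed to the bench; place and heading vary. Origin: on the bench below the cup's hinge. x = the way the screwdriver slides into the cup (roughly towards the robot), z up, y to the left of x; crank and lock bolt are on its +y side. 'Stand' coordinates here are mm in this frame. Bearing posts: y +-23 to +-35, up to z 90.
- cradle (a point): Middle of the aluminium cradle's floor (stand x -127, y 0, z 61). The cradle runs from stand x -190 to -65; it is 31 mm wide between two cheeks whose tops are at z 69. The space above it and behind it (-x) is free. Beware: a tall white headboard with a twisted column stands between the robot and the left part of the bench (world x 0.20 to 0.33, y above 0.03, up to z 0.68 m).
- cup (a joint): Angle of the blue cup about its level hinge (along the stand's y, at x 0, z 75). 0 = lying level, mouth towards the cradle (its start); grows as the mouth swings up; 1.571 = upright, at its stop. The hinge is stiff (0.35 N m), the cup stays where it is left; 5 to 10 N at the crank bar swings it.
- cup_mouth (a point): Centre of the cup's mouth. The cup is a round blue tube 36 mm across (41 at its dark collar), 111 long, mouth 50 mm from the hinge axis, bore 12 mm across, 105 deep. This point's axes turn with the cup and equal the stand's while it lies: -x points out of the mouth. Lying: stand (-50, 0, 75); upright: (0, 0, 125).
- cup_bar (a point): Middle of the red crank bar: round, 14 mm across, 44 long along the stand's y, at y 55, 70 mm from the hinge axis on a dark arm fixed to the cup. Cup lying: x -35, z 136 (arm leans 30 degrees back from vertical); upright: x 61, z 110 (arm 30 degrees above level). Push it from its -x side in an arc about the hinge, over to +x, then down to the stop.
- lock (a joint): Travel of the lock bolt in m along the stand's -y: 0 = drawn back, 0.026 = fully over the crank arm (cup upright). Steel rod 10 mm across at x 40, z 115, in a dark keeper (y 81 to 91, top z 124) on a grey pillar (x 27 to 53, y 81 to 133, top z 100). Starts at 0 to 0.004; friction 1.5 N; stays where left; shot too early it blocks the crank.
- lock_tab (a point): Middle of the bolt's upright yellow tab: 22 mm along the stand's x, 9 along y, z 110 to 136. Drawn back (lock 0): stand (40, 124, 125). Push it from its +y side.
- driver: Screwdriver, 196 mm, 0.06 to 0.13 kg, in the cradle, blade along the stand's +x, 40 to 62 mm inside the cup (38 to 60 mm short of home). Origin: under its middle. -y to the blade tip (y -94 mm), +y to the handle's butt, the face to push; z up while lying. Shank 6 mm across; orange handle 27 mm across, y +6 to +98 mm, underside on the cradle floor; axis 13.5 mm above the origin.
- driver_shoulder (a point): Front end of the orange handle, on the driver's axis, where the 100 mm long shank comes out. Fully home it lies at cup_mouth.
- jar_green: Little paint jar with a green band, 48 mm across, 58 high, origin under its centre. Bystander on the stand's -y side.
- jar_ochre: Little paint jar with an ochre band, 48 mm across, 62 high, origin under its centre. Bystander on the stand's -y side.
- bun_foot_0: Turned dark wooden furniture foot, 56 mm across, 63 high, origin under its centre. Bystander on the stand's +y side.
- tape_roll: Roll of masking tape lying flat, 102 mm across, 24 high, origin under its centre. Bystander on the stand's +y side.
Not all that is in view belongs to the job. What is shaped like the driver but turquoise is not meant.

How it is judged:
By the outcome, as a careful person would: the job done as asked, in the order asked, and still so for the second after the job is handed in, with the robot touching nothing.
It also fails if it takes over 64 s, if anything falls off the work surface, if the arm or the gripper's body presses on something with over 40 N, if the wrist force passes 120 N, or if a joint passes its speed limit or range.

### The arm

A 7-joint arm with a two-finger parallel gripper is mounted at the origin on a cart in front of the work surface, level with it; the furniture and walls round the work are solid. World frame = base frame: x ahead of the robot, y to its left, z up, the work surface at z = 0. Lengths are in m, angles in rad, forces in N, time in s.
With the tool pointing down it reaches from about 0.425 to 0.875 m from the base axis. Payload 4.7 kg.
Tool frame: the origin (TCP) lies midway between the tips of the shut fingers; the grasp point (between the pads) lies 19 mm behind it; z points along the fingers, y is the line along which they close (so a half turn about z gives the same grasp; the last joint's range is limited). The gripper opens to 87 mm and grips with 3 to 60 N. Pads are 19 mm wide; open, the fingers measure 117 mm over their backs; the gripper's body (75 mm by 190 mm) begins 51 mm behind the grasp point.
Start: joints at [1.239, 0.321, -0.07, 1.45, 0.023, 1.371, -0.057], TCP at [0.22, -0.612, 0.223] pointing down, gripper open.
Joint ranges: [-2.86, 2.86], [-0.3, 2.09], [-1.38, 1.24], [0.06, 2.45], [-1.56, 4.7], [0.09, 2.05], [-2.69, 2.69]. Speed limits (rad/s): [2.57, 2.57, 3.14, 3.14, 3.14, 3.14, 3.14].

### API

Orientations are given as a rotation vector (axis times angle).
In Python, from bench import ctrl gives the robot as it stands. The module is installed in compiled form; this text tells all that it offers.
- The arm moves only by the shell command python3 -m handwheel 'ROWS' [FORCE]. ROWS is JSON, a list of rows, each a list of 7 numbers: the finger opening in m, from 0 to 0.087, then the shift along the tool's x, y, z in m, then the turn, a rotation vector about the tool's x, y, z in degrees. A call has 1 to 12 rows; each row shifts and turns the commanded pose from where the row before left it, along the tool's axes as they then stand; what a row does not reach is not made up. A row lasts 1/8 s, in which the tool goes at most 62.5 mm and 10.7 degrees, less where a joint would pass 70% of its speed; a pose out of reach is approached as far as the arm can. A call is refused whole if a number of a shift passes 0.0625 or a number of a turn 10.7, either way. A call with a gripper value outside its range is refused whole. The fingers move at their own pace and stop on an object; FORCE is the grip in N (left out, the last holds). Time passes only in rows, so rows that do not move let the fingers close. It gives the time, the measured TCP pose, the force, the opening and the grip force at its end, in the units of the state.
- ctrl.get_state(): the state, without advancing time (a new reading comes with each control period).
- ctrl.get_image(name): name is "side" or "top"; returns (picture, depth): 384x512x3 uint8, blue, green, red; 384x512 float32, m along the optical axis (not along the pixel's ray), 0 where there is no reading.
- ctrl.camera_info(name): a dict with "intrinsics" (3x3 intrinsics, pixels), "R" (3x3) and "t" (3): a world point X has camera coordinates R X + t. Camera axes: x right, y down, z forward; pixel columns grow to the right and rows downward; lengths in m; the calibration is good to about 2 mm. A picture is of the moment at which its call begins. camera_info takes no time and is no camera call.
- ctrl.close_job(): hands the job in; it is judged then, once.
The state is a dict: "time": time; "joint_positions": joint angles; "qd": joint speeds; "joint_torque": joint torques, N m; "position": TCP position; "tool_rot": TCP orientation; "ft_force": force on the tool from outside, world axes, zero at the start; "torque": the same for the moment, N m; "grip_width": opening from 0.0 (shut) to 1.0 (fully open); "grip_force": force on a finger pad.
Only numpy, scipy, OpenCV 4.12 (cv2) and the standard library are available. Lean on these libraries where they do the work, as an engineer would, in place of code of your own. Each camera call takes 0.05 s, during which the arm holds its last target. There are 200 camera calls.

## Working session

There is one attempt and no reset: what is moved stays moved. The work goes in short steps, Python scripts to look and compute and a shell command to move; the robot and the scene stay as the last step left them, time stands still between calls to the robot, and variables do not carry over. Pictures are saved under pics/ and viewed, at most 10 in all, crops included, and the job is handed in when it is done.

```bash
mkdir -p pics; cat > h.py <<'E'
import numpy as np, cv2
from bench import ctrl
from scipy.spatial.transform import Rotation as Rn
def grab(n):
    im,d=ctrl.get_image(n); return im,d
def cloud(d,n):
    c=ctrl.camera_info(n);K=np.array(c["intrinsics"]);R=np.array(c["R"]);t=np.array(c["t"])
    v,u=np.mgrid[:d.shape[0],:d.shape[1]]
    P=np.stack([(u-K[0,2])/K[0,0]*d,(v-K[1,2])/K[1,1]*d,d],-1)
    return (P-t)@R
E
python3 - <<'E'
from h import *
for n in("side","top"):
    im,d=grab(n);cv2.imwrite(f"pics/{n}0.png",im);np.savez(f"{n}0.npz",im=im,d=d)
    c=ctrl.camera_info(n);R=np.array(c["R"]);print(n,-R.T@np.array(c["t"]),R[2],c["intrinsics"])
s=ctrl.get_state();print(s)
E
```

```text
side [ 0.85584166 -0.83230841  0.86794775] [-0.38100101  0.5390056  -0.7512065 ] [[384.04514665   0.         251.63219536]
 [  0.         384.04514665 192.42642831]
 [  0.           0.           1.        ]]
top [ 0.34075371 -0.28116231  1.00471047] [ 0.132769   -0.00670731 -0.99112431] [[362.0378636    0.         255.43361725]
 [  0.         362.0378636  193.45433849]
 [  0.           0.           1.        ]]
{'time': 0.1, 'joint_positions': array([ 1.23908506,  0.32174028, -0.07009366,  1.45155815,  0.02264393,
        1.37080786, -0.05689911]), 'qd': array([-0.00025597, -0.00089526, -0.0018458 , -0.00088199, -0.00158583,
        0.00070928, -0.00013197]), 'joint_torque': array([-1.89978864e-04, -4.92571449e+01, -4.06030426e-01, -3.13398886e+01,
       -6.43422687e-02,  3.95156094e-02,  6.35659649e-05]), 'position': array([ 0.22009872, -0.61106948,  0.22157397]), 'tool_rot': array([-3.09308787e+00, -5.40279958e-01,  6.72855819e-04]), 'ft_force': array([-0.00651802, -0.37901913, -0.31813901]), 'torque': array([ 0.00679657, -0.01202908,  0.02110074]), 'grip_force': 0.0, 'grip_width': 0.9982586063320815}
```

View pics/side0.png

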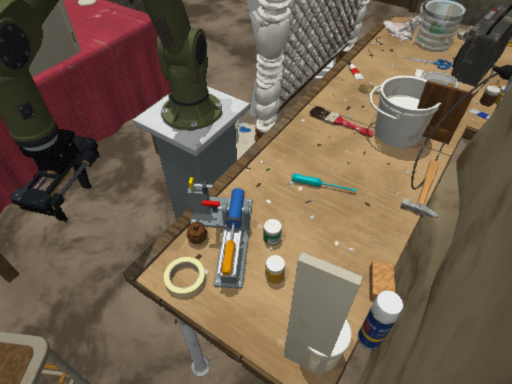

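View pics/top0.png

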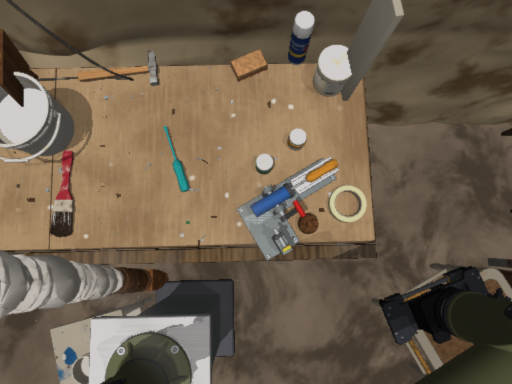

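The side view shows the stand with blue cup (235,207), orange handle (229,258), red bar (211,203) and yellow tab (191,184). In the top view they sit at about (272,200), (322,170), (298,208) and (288,245); jars are at (265,162) and (297,138), the foot at (308,223) and the tape at (347,204).

```bash
cat >> h.py <<'E'
from scipy.optimize import least_squares
HS={"orange":((8,150,120),(19,255,255)),"blue":((100,150,60),(120,255,255)),"red":((0,190,110),(5,255,255)),"yellow":((22,150,120),(32,255,255))}
BOX=(0.2,0.62,-0.75,-0.15,0.05,0.32)
def pts(n,im,d,col,box=BOX):
    P=cloud(d,n);h=cv2.cvtColor(im,cv2.COLOR_BGR2HSV);m=cv2.inRange(h,*[np.array(x) for x in HS[col]])>0
    m&=(d>0)&(P[...,0]>box[0])&(P[...,0]<box[1])&(P[...,1]>box[2])&(P[...,1]<box[3])&(P[...,2]>box[4])&(P[...,2]<box[5])
    v,u=np.nonzero(m); return P[m],np.c_[u,v]
E
python3 - <<'E'
from h import *
np.set_printoptions(precision=4,suppress=True)
A={}
for n in("side","top"):
    z=np.load(n+"0.npz")
    for c in HS:
        p,uv=pts(n,z["im"],z["d"],c);A[n,c]=p
        if len(p): print(n,c,len(p),np.median(p,0),p.min(0),p.max(0),np.median(uv,0))
# stand frame: axis line from blue+orange mid lines
for n in("side","top"):
    # cylinder fits: blue r18 axis z .075; orange r13.5 axis z .0745
    def res(q):
        th,x0,y0,dz=q;o=[]
        for c,r,zz in(("blue",.018,.075),("orange",.0133,.0745)):
            p=A[n,c];e=(p[:,0]-x0)*-np.sin(th)+(p[:,1]-y0)*np.cos(th)
            o.append(np.hypot(e,p[:,2]-zz-dz)-r)
        return np.concatenate(o)
    b=np.median(A[n,"blue"],0);o=np.median(A[n,"orange"],0)
    q=least_squares(res,[np.arctan2(*(b-o)[1::-1]),b[0],b[1],0],loss="soft_l1",f_scale=.002).x
    ex=np.array([np.cos(q[0]),np.sin(q[0])]);print(n,"heading",q, "rms",np.sqrt(np.median(res(q)**2)))
    ey=np.array([-ex[1],ex[0]])
    for c in HS:
        p=A[n,c];s=(p[:,:2]-q[1:3])@np.c_[ex,ey];print(c,np.percentile(s,[1,50,99],axis=0).ravel(),np.percentile(p[:,2],[1,50,99]))
E
```

```text
side orange 182 [ 0.5269 -0.4667  0.0834] [ 0.3887 -0.5054  0.0501] [ 0.5539 -0.4249  0.0886] [229. 257.]
side blue 383 [ 0.453  -0.3358  0.0896] [ 0.4126 -0.3874  0.0617] [ 0.4883 -0.2816  0.0961] [236. 206.]
side red 73 [ 0.4215 -0.3955  0.1406] [ 0.4037 -0.4094  0.1329] [ 0.4401 -0.3841  0.1451] [210. 203.]
side yellow 25 [ 0.3283 -0.3638  0.1338] [ 0.3188 -0.3707  0.1181] [ 0.3339 -0.3521  0.1369] [190. 181.]
top orange 275 [ 0.5212 -0.461   0.0847] [ 0.4941 -0.5014  0.0771] [ 0.5505 -0.4195  0.0899] [322. 170.]
top blue 400 [ 0.4459 -0.3292  0.0911] [ 0.4157 -0.3735  0.0807] [ 0.4789 -0.2827  0.0972] [272. 200.]
top red 84 [ 0.4166 -0.3904  0.1421] [ 0.3994 -0.4047  0.1351] [ 0.4359 -0.3788  0.1466] [299. 209.]
top yellow 27 [ 0.3249 -0.3589  0.1356] [ 0.3202 -0.3663  0.1316] [ 0.3317 -0.349   0.1392] [287. 248.]
side heading [ 2.0834  1.4483 -2.1091 -0.0011] rms 0.0009158094532787653
orange [ 1.8423 -0.0126  1.8821 -0.0034  1.9381  0.0289] [0.0698 0.0834 0.0884]
blue [ 1.9841 -0.017   2.0336 -0.0024  2.0909  0.0145] [0.065  0.0896 0.0945]
red [1.9923 0.0346 1.996  0.0551 2.002  0.0746] [0.1333 0.1406 0.1446]
yellow [2.0625 0.1168 2.071  0.1202 2.0823 0.1251] [0.1186 0.1338 0.1368]
top heading [ 2.0871  1.2848 -1.8049 -0.0007] rms 0.001086737239278445
orange [ 1.5019 -0.0101  1.5466  0.0008  1.5905  0.0111] [0.0783 0.0847 0.0893]
blue [ 1.6541 -0.0138  1.6969  0.0014  1.7469  0.0152] [0.0829 0.0911 0.0959]
red [1.6521 0.0363 1.6585 0.0563 1.6638 0.0762] [0.1362 0.1421 0.1458]
yellow [1.723  0.1165 1.7324 0.1201 1.7419 0.1238] [0.1321 0.1356 0.139 ]
```

```bash
python3 - <<'E'
from h import *
np.set_printoptions(precision=4,suppress=True)
t=np.load("top0.npz");s=np.load("side0.npz")
a=cv2.resize(t["im"][185:260,235:335],None,fx=4,fy=4,interpolation=2);b=cv2.resize(s["im"][165:245,170:270],None,fx=4,fy=4,interpolation=2)
b=b[:300];cv2.imwrite("pics/c1.png",np.hstack([a,b]))
O=np.array([.4501,-.3355]);th=2.085;ex=np.array([np.cos(th),np.sin(th)]);ey=np.array([-ex[1],ex[0]])
# arm search: points with z .10-.13 near crank by stand coords
for n,z in(("top",t),("side",s)):
    P=cloud(z["d"],n);o={"top":[.4488,-.3327],"side":[.4514,-.3384]}[n]
    S=np.dstack([(P[...,:2]-o)@np.c_[ex,ey],P[...,2]])
    m=(z["d"]>0)&(S[...,0]>-60)&(abs(S[...,0]+.02)<.05)&(S[...,1]>.02)&(S[...,1]<.1)&(S[...,2]>.097)&(S[...,2]<.15)
    print(n);print(np.c_[S[m]*1000,z["im"][m]][::4].round(0))
    w=(z["d"]>0)&(P[...,2]>.1)&(P[...,0]>.5)&(P[...,1]<-.3)&(P[...,1]>-.9)
    p=P[w];print("tall",[ (p[abs(p[:,2]-h)<.03].min(0),p[abs(p[:,2]-h)<.03].max(0)) for h in(.13,.2,.3) if (abs(p[:,2]-h)<.03).any()])
E
```

```text
top
[[-37.  33. 144.  81.  84. 156.]
 [-34.  34. 143.  52.  55. 181.]
 [-30.  33. 136.  83.  85. 119.]
 [-37.  39. 142.  39.  43. 194.]
 [-32.  38. 141.  24.  28. 147.]
 [-40.  43. 143.  31.  37. 156.]
 [-34.  43. 145.  38.  43. 193.]
 [-29.  42. 139.  36.  48. 135.]
 [-37.  47. 143.  35.  38. 187.]
 [-32.  47. 141.  31.  34. 177.]
 [-40.  52. 141.  28.  35. 143.]
 [-35.  51. 143.  41.  45. 199.]
 [-29.  49. 133.  31.  32.  76.]
 [-35.  55. 144.  40.  44. 198.]
 [-24.  49. 124.  52.  62.  72.]
 [-31.  54. 139.  26.  29. 152.]
 [-41.  60. 141.  34.  43. 137.]
 [-26.  53. 129.  53.  51.  52.]
 [-33.  59. 142.  35.  39. 191.]
 [-41.  63. 141.  45.  60. 121.]
 [-22.  53. 123.  53.  51.  51.]
 [-29.  58. 132.  39.  43.  94.]
 [-35.  63. 144.  38.  42. 195.]
 [-16.  51. 109.  55.  53.  55.]
 [-23.  56. 124.  54.  52.  52.]
 [-29.  61. 139.  44.  56. 131.]
 [-36.  66. 143.  33.  36. 188.]
 [-11.  50. 101.  52.  51.  53.]
 [-18.  56. 118.  55.  52.  52.]
 [-30.  65. 139.  36.  46. 147.]
 [-37.  70. 147.  31.  35. 179.]
 [-12.  54. 105.  55.  52.  53.]
 [-19.  59. 116.  58.  63.  69.]
 [-32. 
[... 1042 characters left out ...]
31. 207.]
 [-34.  37. 140.  28.  36. 218.]
 [-37.  72. 136.  14.  15. 132.]
 [-38.  62. 139.  11.  17. 147.]
 [-37.  52. 138.   4.  15. 162.]
 [-36.  42. 138.  13.  21. 177.]
 [-33.  33. 135.  47.  47. 128.]
 [-39.  67. 135.  23.  25.  99.]
 [-39.  57. 136.  18.  21. 112.]
 [-39.  47. 138.   8.  13. 124.]
 [-36.  37. 135.  15.  21. 141.]
 [-31.  54. 123.  24.  24.  59.]
 [-38.  42. 133.  20.  22.  79.]
 [-36.  33. 131. 121. 120. 139.]
 [-20.  50. 106.  27.  26.  33.]]
tall [(array([ 0.7426, -0.5644,  0.1001]), array([ 0.9589, -0.3109,  0.16  ])), (array([ 0.7417, -0.5649,  0.17  ]), array([ 0.9532, -0.3043,  0.2299])), (array([ 0.7422, -0.5963,  0.27  ]), array([ 0.9501, -0.3001,  0.33  ]))]
```

View pics/c1.png

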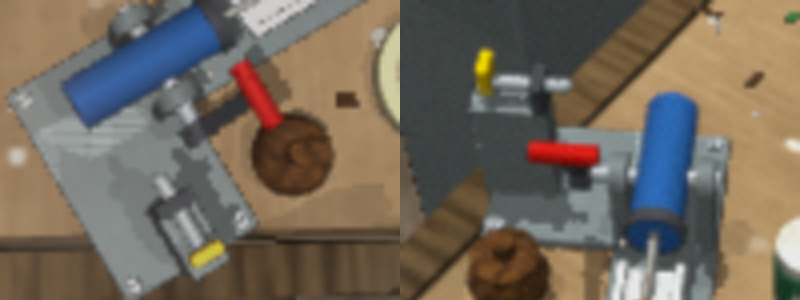

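The T-shaped crank has its arm at the bar's middle (y≈49–60), so I'll push the arm and bar rather than grip them. The bolt tip protrudes past the keeper, at about (162,180) in the left half of the crop. Next I'll work out the approach behind the butt.

```bash
cat >> h.py <<'E'
np.set_printoptions(precision=1,suppress=True)
O=np.array([.4501,-.3355,0]);th=2.085
B=Rn.from_euler("z",th).as_matrix()   # stand axes as columns
def where():
    s=ctrl.get_state();T=Rn.from_rotvec(s["tool_rot"]).as_matrix()
    print("t %.2f"%s["time"],"stand",(s["position"]-O)@B*1000,"F_stand",np.array(s["ft_force"])@B,"grip",round(s["grip_width"],2))
    print("tool axes in stand (cols x y z)\n",(B.T@T).round(3)); return s["position"],T
def goto(*tg,p=None,T=None):
    for g in tg:
        w=O+B@(np.array(g)/1000);print(g,"shift mm",T.T@(w-p)*1000);p=w
def turn(Tt,T): print("turn deg",np.degrees(Rn.from_matrix(T.T@Tt).as_rotvec()))
def down(tilt=0,):  # tool y along -stand x, z down, hand leaning to +stand y by tilt deg
    t=np.radians(tilt);z=np.array([0,-np.sin(t),-np.cos(t)]);y=np.array([-1.,0,0]);return B@np.c_[np.cross(y,z),y,z]
E
python3 - <<'E'
from h import *
p,T=where();D=down();turn(D,T);goto((-232,0,150),(-232,0,72),p=p,T=D)
E
```

```text
t 0.10 stand [-126.8  335.8  221.6] F_stand [-0.3  0.2 -0.3] grip 1.0
tool axes in stand (cols x y z)
 [[-0.2 -1.   0. ]
 [-1.   0.2 -0. ]
 [-0.  -0.  -1. ]]
turn deg [-0.1 -0.  -9.6]
(-232, 0, 150) shift mm [335.8 105.2  71.6]
(-232, 0, 72) shift mm [ 0.  0. 78.]
```

```bash
python3 -m handwheel '[[0,0,0,0,0,0,-9.6],[0,0.042,0.013,0,0,0,0],[0,0.042,0.013,0,0,0,0],[0,0.042,0.013,0.01,0,0,0],[0,0.042,0.013,0.01,0,0,0],[0,0.042,0.013,0.01,0,0,0],[0,0.042,0.013,0.01,0,0,0],[0,0.042,0.013,0.015,0,0,0],[0,0.042,0.014,0.017,0,0,0],[0,0,0,0,0,0,0]]' && python3 - <<'E'
from h import *
p,T=where();turn(down(),T);goto((-232,0,72),p=p,T=T)
ims=[]
for n in("side","top"):
    im,d=grab(n)
    c=ctrl.camera_info(n);x=np.array(c["R"])@p+c["t"];u=np.array(c["intrinsics"])@x;u=u[:2]/u[2];print(n,u)
    a,b=int(u[0]),int(u[1]);ims.append(cv2.resize(im[b-40:b+60,a-60:a+60],None,fx=3,fy=3,interpolation=2))
cv2.imwrite("pics/c2.png",np.hstack(ims))
E
```

```text
time: 1.35
position: [0.5685, -0.5327, 0.1462]
tool_rot: [-3.029, -0.806, -0.001]
ft_force: [-0.0, 0.1, -0.1]
grip_width: 0.016
grip_force: 0.0
t 1.35 stand [-229.9   -6.1  146.2] F_stand [ 0.1 -0.  -0.1] grip 0.02
tool axes in stand (cols x y z)
 [[ 0. -1.  0.]
 [-1. -0. -0.]
 [ 0. -0. -1.]]
turn deg [-0.4 -0.1  0.4]
(-232, 0, 72) shift mm [-6.3  2.5 74.2]
side [223.7 272.2]
top [355.1 145.3]
```

View pics/c2.png

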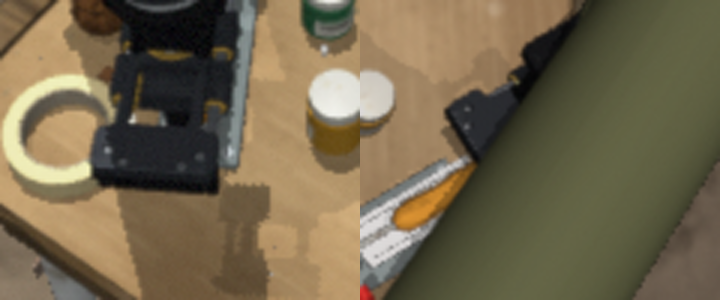

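The side crop shows the gripper body hiding its own tips. The top crop shows the gripper above and behind the butt of the orange handle, with no contact. I'll lower and approach.

```bash
python3 -m handwheel '[[0,-0.006,0.0025,0.02,0,0,0],[0,0,0,0.03,0,0,0],[0,0,0,0.024,0,0,0],[0,0,-0.006,0,0,0,0],[0,0,-0.006,0,0,0,0],[0,0,-0.005,0,0,0,0],[0,0,-0.004,0,0,0,0],[0,0,-0.004,0,0,0,0],[0,0,-0.004,0,0,0,0],[0,0,-0.004,0,0,0,0],[0,0,0,0,0,0,0]]' && python3 -c "
from h import *
where()"
```

```text
time: 2.82
position: [0.5443, -0.5141, 0.0766]
tool_rot: [-3.039, -0.798, 0.0]
ft_force: [0.0, -0.2, 0.9]
grip_width: 0.005
grip_force: 0.0
t 2.83 stand [-201.8    5.8   76.6] F_stand [-0.2  0.1  0.9] grip 0.0
tool axes in stand (cols x y z)
 [[-0. -1.  0.]
 [-1.  0.  0.]
 [-0. -0. -1.]]
```

```bash
python3 -m handwheel '[[0,0.006,0,0.003,0,0,0],[0,0,0,0,0,0,0],[0,0,0,0,0,0,0]]' && python3 -c "
from h import *
p,T=where()
im,d=grab('side')
q,uv=pts('side',im,d,'orange',(.45,.62,-.56,-.38,.05,.12));s=(q-O)@B*1000;print(len(q),np.percentile(s,[2,50,98],axis=0))
im,d=grab('top')
q,uv=pts('top',im,d,'orange',(.45,.62,-.56,-.38,.05,.12));s=(q-O)@B*1000;print(len(q),np.percentile(s,[2,50,98],axis=0) if len(q) else 0)
cv2.imwrite('pics/x.png',np.hstack([cv2.resize(i[140:300,180:380],None,fx=2,fy=2) for i in (grab('side')[0],im)]))
"
```

```text
time: 3.2
position: [0.5497, -0.5113, 0.0733]
tool_rot: [-3.038, -0.798, 0.0]
ft_force: [0.5, 0.4, 0.7]
grip_width: 0.004
grip_force: 0.0
t 3.20 stand [-202.1   -0.2   73.3] F_stand [ 0.1 -0.6  0.7] grip 0.0
tool axes in stand (cols x y z)
 [[-0. -1.  0.]
 [-1.  0.  0.]
 [-0. -0. -1.]]Traceback (most recent call last):
  File "<string>", line 5, in <module>
    q,uv=pts('side',im,d,'orange',(.45,.62,-.56,-.38,.05,.12));s=(q-O)@B*1000;print(len(q),np.percentile(s,[2,50,98],axis=0))
                                                                                           ~~~~~~~~~~~~~^^^^^^^^^^^^^^^^^^^^
    return _quantile_unchecked(
        a, q, axis, out, overwrite_input, method, keepdims, weights)
    return _ureduce(a,
                    func=_quantile_ureduce_func,
    ...<5 lines>...
                    overwrite_input=overwrite_input,
                    method=method)
    r = func(a, **kwargs)
    result = _quantile(arr,
                       quantiles=q,
    ...<2 lines>...
                       out=out,
                       weights=wgt)
    slices_having_nans = np.isnan(arr[-1, ...])
                                  ~~~^^^^^^^^^
IndexError: index -1 is out of bounds for axis 0 with size 0
```

```bash
python3 -m handwheel '[[0,0,-0.004,0,0,0,0],[0,0,-0.004,0,0,0,0],[0,0,-0.004,0,0,0,0],[0,0,-0.004,0,0,0,0],[0,0,-0.004,0,0,0,0],[0,0,-0.004,0,0,0,0],[0,0,-0.004,0,0,0,0],[0,0,0,0,0,0,0],[0,0,0,0,0,0,0]]' && python3 -c "
from h import *
p,T=where()
im,d=grab('top')
q,uv=pts('top',im,d,'orange',(.40,.62,-.56,-.30,.05,.12));s=(q-O)@B*1000;print(len(q),np.percentile(s,[2,50,98],axis=0) if len(q) else 0)
cv2.imwrite('pics/x.png',np.hstack([cv2.resize(i[140:300,180:380],None,fx=2,fy=2) for i in (grab('side')[0],im)]))
"
```

```text
time: 4.38
position: [0.5358, -0.487, 0.0736]
tool_rot: [-3.039, -0.797, 0.0]
ft_force: [0.2, 0.4, -0.5]
grip_width: 0.008
grip_force: 0.0
t 4.38 stand [-174.1   -0.1   73.6] F_stand [ 0.3 -0.3 -0.5] grip 0.01
tool axes in stand (cols x y z)
 [[-0. -1.  0.]
 [-1.  0.  0.]
 [-0. -0. -1.]]
48 [[-95.7 -11.6  79.5]
 [-81.4  -4.2  84.4]
 [-70.4   4.   89.1]]
```

View pics/x.png

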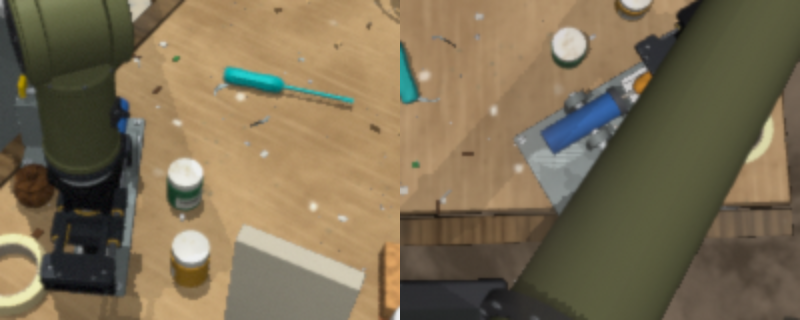

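The arm hides most of it, but the top view shows the handle's front at (645,85) in the crop, still short of the collar by about 20 mm. I'll keep pushing.

```bash
python3 -m handwheel '[[0,0,-0.004,0,0,0,0],[0,0,-0.004,0,0,0,0],[0,0,-0.004,0,0,0,0],[0,0,-0.003,0,0,0,0],[0,0,-0.002,0,0,0,0],[0,0,0,0,0,0,0]]' && python3 -c "
from h import *
p,T=where()" && python3 -m handwheel '[[0,0,-0.002,0,0,0,0],[0,0,-0.002,0,0,0,0],[0,0,-0.002,0,0,0,0],[0,0,0,0,0,0,0]]' && python3 -c "
from h import *
p,T=where()"
```

```text
time: 5.22
position: [0.5274, -0.472, 0.0736]
tool_rot: [-3.039, -0.798, 0.0]
ft_force: [-0.4, -0.4, -0.4]
grip_width: 0.005
grip_force: 0.0
t 5.22 stand [-156.9   -0.2   73.6] F_stand [-0.1  0.5 -0.4] grip 0.01
tool axes in stand (cols x y z)
 [[-0. -1.  0.]
 [-1.  0.  0.]
 [-0. -0. -1.]]
time: 5.72
position: [0.5244, -0.4668, 0.0736]
tool_rot: [-3.038, -0.798, 0.0]
ft_force: [0.3, -0.2, 0.5]
grip_width: 0.006
grip_force: 0.0
t 5.72 stand [-150.8   -0.2   73.6] F_stand [-0.3 -0.2  0.5] grip 0.01
tool axes in stand (cols x y z)
 [[-0. -1.  0.]
 [-1.  0.  0.]
 [-0. -0. -1.]]
```

```bash
python3 -m handwheel '[[0,0,-0.0015,0,0,0,0],[0,0,-0.0015,0,0,0,0],[0,0,0,0,0,0,0]]' && python3 -m handwheel '[[0,0,-0.0015,0,0,0,0],[0,0,-0.0015,0,0,0,0],[0,0,0,0,0,0,0]]' && python3 -c "
from h import *
p,T=where()
im,d=grab('top')
q,uv=pts('top',im,d,'orange',(.40,.62,-.56,-.30,.05,.12));s=(q-O)@B*1000;print(len(q),np.percentile(s,[2,50,98],axis=0) if len(q) else 0)
"
```

```text
time: 6.1
position: [0.5242, -0.4668, 0.0746]
tool_rot: [3.034, 0.795, 0.004]
ft_force: [4.1, -5.6, -0.1]
grip_width: 0.005
grip_force: 3.1
time: 6.48
position: [0.5241, -0.4668, 0.0756]
tool_rot: [3.029, 0.793, 0.008]
ft_force: [7.9, -9.6, -2.1]
grip_width: 0.004
grip_force: 5.9
t 6.47 stand [-150.7    0.1   75.6] F_stand [-12.2  -2.1  -2.1] grip 0.0
tool axes in stand (cols x y z)
 [[-0. -1. -0.]
 [-1.  0. -0.]
 [ 0.  0. -1.]]
14 [[-64.8 -10.8  79.7]
 [-56.9  -8.1  83.5]
 [-52.2  -3.6  86.6]]
```

Force is 12 N with no further motion, so the handle is seated. I'll back off and move clear for an unobstructed look.

```bash
python3 -m handwheel '[[0,0,0.02,0,0,0,0],[0,0,0.02,-0.01,0,0,0],[0,0,0,-0.05,0,0,0],[0,0,0,-0.05,0,0,0],[0,-0.03,0,-0.03,0,0,0],[0,-0.05,0,0,0,0,0],[0,-0.05,0,0,0,0,0],[0,-0.05,0,0,0,0,0],[0,-0.05,0,0,0,0,0],[0,-0.05,0,0,0,0,0],[0,0,0,0,0,0,0],[0,0,0,0,0,0,0]]' && cat >> h.py <<'E'
def survey():
    for n in("side","top"):
        im,d=grab(n);print(n)
        for c in HS:
            q,uv=pts(n,im,d,c)
            if len(q): print(c,len(q),(np.percentile((q-O)@B*1000,[2,50,98],axis=0)).round(1).tolist())
        A[n]=im,d
A={}
E
python3 - <<'E'
from h import *
where();survey()
t=A["top"][0];s=A["side"][0]
cv2.imwrite("pics/c3.png",np.hstack([cv2.resize(t[150:250,230:330],None,fx=4,fy=4,interpolation=2),cv2.resize(s[165:265,180:280],None,fx=4,fy=4,interpolation=2)]))
E
```

```text
time: 8.02
position: [0.2979, -0.6334, 0.2134]
tool_rot: [-3.037, -0.798, -0.002]
ft_force: [0.7, 0.7, 0.0]
grip_width: 0.001
grip_force: 0.0
t 8.03 stand [-184.5  279.   213.4] F_stand [ 0.3 -1.   0. ] grip 0.0
tool axes in stand (cols x y z)
 [[-0. -1.  0.]
 [-1.  0. -0.]
 [ 0. -0. -1.]]
side
orange 154 [[-142.5, -13.2, 75.3], [-104.7, -5.0, 83.4], [-58.2, 9.6, 86.9]]
blue 364 [[-50.8, -16.5, 77.2], [1.2, -2.3, 89.6], [54.7, 14.0, 93.8]]
red 76 [[-43.0, 34.7, 136.2], [-38.8, 54.3, 140.4], [-32.5, 74.8, 143.7]]
yellow 25 [[27.9, 116.4, 120.3], [37.1, 120.1, 133.5], [47.3, 124.5, 137.2]]
top
orange 269 [[-134.6, -11.5, 78.6], [-93.6, -0.9, 85.0], [-52.5, 8.9, 89.5]]
blue 403 [[-35.0, -14.2, 84.4], [7.5, 0.8, 91.1], [54.6, 14.0, 95.3]]
red 86 [[-37.4, 35.5, 138.3], [-31.4, 55.7, 141.8], [-26.1, 74.9, 145.4]]
yellow 26 [[33.1, 116.4, 134.0], [42.3, 119.8, 136.1], [51.4, 123.1, 138.2]]
```

View pics/c3.png

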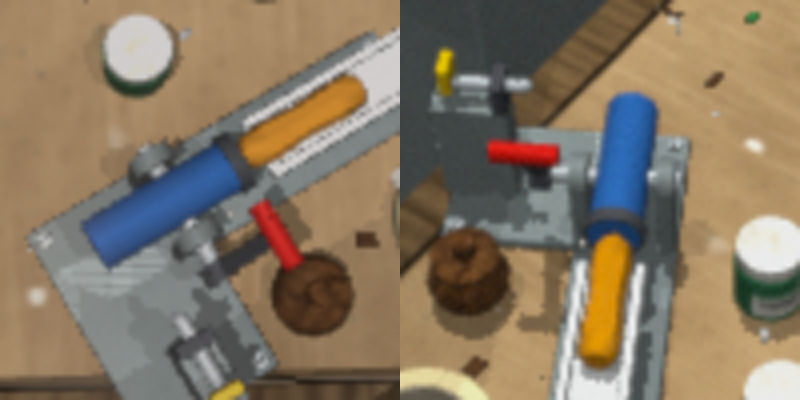

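Both views confirm the driver is home: the handle front meets the dark collar at (245,150) in the left half and (610,235) in the right. Next I'll tilt the hand and go behind the crank bar.

```bash
python3 - <<'E'
from h import *
p,T=where();D=down(20);turn(D,T);goto((-70,52,175),(-70,52,122),p=p,T=D)
c=ctrl.camera_info("top");K=np.array(c["intrinsics"]);R=np.array(c["R"]);cc=-R.T@np.array(c["t"])
for u in((275.7,230.5),(277,234)):
    r=R.T@np.linalg.inv(K)@[*u,1];X=cc+r*(.118-cc[2])/r[2];print("bolt tip",(X-O)@B*1000)
E
```

```text
t 8.12 stand [-184.8  277.3  213.5] F_stand [-0.4 -0.7  0.4] grip 0.0
tool axes in stand (cols x y z)
 [[ 0. -1.  0.]
 [-1. -0. -0.]
 [ 0. -0. -1.]]
turn deg [-0.  19.9  0.1]
(-70, 52, 175) shift mm [ 198.5 -114.8  113.2]
(-70, 52, 122) shift mm [-18.1   0.   49.8]
bolt tip [ 41.7  71.6 118. ]
bolt tip [ 43.4  80.4 118. ]
```

```bash
python3 -m handwheel '[[0,0,0,0,0,10,0],[0,0,0,0,0,9.9,0],[0,0.04,-0.023,0.022,0,0,0],[0,0.04,-0.023,0.022,0,0,0],[0,0.04,-0.023,0.023,0,0,0],[0,0.04,-0.023,0.023,0,0,0],[0,0.038,-0.023,0.023,0,0,0],[0,0,0,0,0,0,0],[0,0,0,0,0,0,0]]' && python3 - <<'E'
from h import *
p,T=where();goto((-70,52,122),p=p,T=T);turn(down(20),T)
E
```

```text
time: 9.25
position: [0.4373, -0.423, 0.175]
tool_rot: [-2.912, -0.768, -0.51]
ft_force: [0.3, -1.0, 0.0]
grip_width: 0.007
grip_force: 0.0
t 9.25 stand [-69.9  54.2 175. ] F_stand [-1.   0.2  0. ] grip 0.01
tool axes in stand (cols x y z)
 [[ 0.  -1.  -0. ]
 [-0.9 -0.  -0.3]
 [ 0.3  0.  -0.9]]
(-70, 52, 122) shift mm [-15.9   0.1  50.6]
turn deg [0.  0.1 0.1]
```

```bash
python3 -m handwheel '[[0,-0.008,0,0.025,0,0,0],[0,-0.008,0,0.025,0,0,0],[0,0,-0.011,0,0,0,0],[0,0,-0.006,0,0,0,0],[0,0.001,-0.005,-0.002,0,0,0],[0,0.001,-0.009,-0.003,0,0,0],[0,0.001,-0.009,-0.003,0,0,0],[0,0.001,-0.009,-0.003,0,0,0],[0,0.001,-0.009,-0.003,0,0,0],[0,0,0,0,0,0,0]]' && python3 - <<'E'
from h import *
p,T=where();survey()
E
```

```text
time: 10.5
position: [0.4103, -0.3736, 0.1391]
tool_rot: [-2.917, -0.765, -0.514]
ft_force: [0.9, -2.5, 0.9]
grip_width: 0.007
grip_force: 1.3
t 10.50 stand [-13.6  53.4 139.1] F_stand [-2.6  0.4  0.9] grip 0.01
tool axes in stand (cols x y z)
 [[-0.  -1.  -0. ]
 [-0.9  0.  -0.3]
 [ 0.3  0.  -0.9]]
side
orange 134 [[-128.5, -12.4, 114.8], [-104.0, -3.4, 139.5], [-50.9, 9.0, 150.3]]
blue 167 [[-43.9, -16.4, 61.3], [-2.0, -4.8, 94.8], [49.5, 14.4, 113.8]]
red 23 [[-5.4, 32.7, 144.6], [-2.3, 39.4, 149.8], [3.4, 46.9, 153.0]]
top
orange 297 [[-118.1, -11.8, 111.6], [-82.5, -0.9, 132.7], [-42.7, 8.9, 151.9]]
blue 345 [[-38.9, -13.7, 65.4], [9.2, 1.0, 89.3], [50.0, 13.8, 109.3]]
red 7 [[1.8, 34.7, 148.8], [6.2, 36.7, 151.6], [9.0, 38.5, 153.2]]
yellow 10 [[34.2, 115.1, 133.3], [42.0, 122.0, 135.0], [47.5, 123.5, 218.9]]
```

```bash
python3 -m handwheel '[[0,0,-0.009,-0.001,0,0,0],[0,0,-0.009,-0.001,0,0,0],[0,-0.001,-0.009,0.002,0,0,0],[0,-0.001,-0.0085,0.003,0,0,0],[0,-0.0015,-0.008,0.0045,0,0,0],[0,-0.002,-0.0075,0.0055,0,0,0],[0,0,0,0,0,0,0]]' && python3 - <<'E'
from h import *
p,T=where();survey()
E
```

```text
time: 11.48
position: [0.3848, -0.3298, 0.1236]
tool_rot: [-2.916, -0.764, -0.513]
ft_force: [4.4, -4.9, -0.9]
grip_width: 0.008
grip_force: 2.7
t 11.47 stand [ 37.1  54.  123.6] F_stand [-6.5 -1.4 -0.9] grip 0.01
tool axes in stand (cols x y z)
 [[-0.  -1.  -0. ]
 [-0.9  0.  -0.3]
 [ 0.3  0.  -0.9]]
side
orange 33 [[-43.2, -12.5, 197.9], [-37.1, -1.1, 208.5], [-22.4, 9.3, 215.3]]
blue 143 [[-25.1, -15.9, 50.4], [-16.8, -3.8, 88.3], [-5.3, 14.0, 124.4]]
red 17 [[45.3, 33.2, 123.0], [47.7, 38.0, 126.4], [53.2, 43.9, 129.7]]
yellow 20 [[-37.2, -7.2, 210.7], [-32.5, -0.4, 213.1], [-26.9, 4.3, 216.0]]
top
orange 99 [[-36.6, -10.3, 199.8], [-24.5, -0.7, 212.4], [-13.9, 8.6, 216.6]]
blue 48 [[-12.8, -15.3, 121.4], [1.0, 4.0, 125.4], [7.6, 14.6, 128.8]]
red 6 [[51.6, 35.6, 124.6], [54.3, 37.1, 128.3], [57.9, 38.7, 130.3]]
```

The cup is at about 80°. I'll lift over the bar and press it down from above to the stop.

```bash
python3 -m handwheel '[[0,0.001,0.004,-0.003,0,0,0],[0,0.003,0.001,-0.009,0,0,0],[0,0.0005,-0.01,-0.001,0,0,0],[0,0,-0.012,0,0,0,0],[0,-0.002,0,0.0055,0,0,0],[0,-0.002,0,0.0055,0,0,0],[0,-0.002,-0.001,0.0055,0,0,0],[0,-0.002,-0.001,0.0055,0,0,0],[0,0,0,0,0,0,0]]' && python3 - <<'E'
from h import *
p,T=where();survey()
E
```

```text
time: 12.7
position: [0.3749, -0.3101, 0.1176]
tool_rot: [-2.907, -0.766, -0.513]
ft_force: [-14.9, 10.8, 34.6]
grip_width: 0.011
grip_force: 17.3
t 12.70 stand [ 59.1  53.  117.6] F_stand [16.7  7.7 34.6] grip 0.01
tool axes in stand (cols x y z)
 [[ 0.  -1.   0. ]
 [-0.9 -0.  -0.3]
 [ 0.3 -0.  -0.9]]
side
orange 47 [[-14.4, -11.7, 165.8], [-9.4, -0.3, 211.8], [5.0, 11.2, 217.7]]
blue 205 [[-19.0, -16.1, 51.5], [-15.2, -3.0, 89.7], [0.4, 13.5, 126.1]]
red 18 [[52.0, 32.7, 109.1], [56.0, 37.7, 113.3], [63.9, 44.7, 116.7]]
top
orange 84 [[-8.0, -10.4, 212.4], [2.5, -0.6, 216.8], [12.7, 9.4, 219.6]]
blue 44 [[-5.4, -12.3, 122.3], [12.2, 6.6, 125.1], [18.7, 14.8, 127.4]]
```

Hard stop reached: 35 N, with the handle butt centred over the hinge at z≈217. I'll release, lift, and go round to the bolt tab.

```bash
python3 -m handwheel '[[0,0.005,0,-0.014,0,0,0],[0,0.01,0,-0.03,0,0,0],[0,0.014,0,-0.04,0,0,0],[0,-0.04,0.005,-0.015,0,0,0],[0,-0.04,0.005,-0.015,0,0,0],[0,0,0.005,0,0,-10,0],[0,0,0.004,0,0,-10,0],[0,0,0,0,0,0,0],[0,0,0,0,0,0,0]]' && python3 - <<'E'
from h import *
p,T=where();turn(down(),T);goto((40,152,190),(40,152,117),p=p,T=T);survey()
E
```

```text
time: 13.92
position: [0.3076, -0.3708, 0.2025]
tool_rot: [-3.038, -0.797, 0.002]
ft_force: [-0.7, 0.1, -0.5]
grip_width: 0.004
grip_force: 0.0
t 13.93 stand [ 39.4 141.4 202.5] F_stand [ 0.5  0.5 -0.5] grip 0.0
tool axes in stand (cols x y z)
 [[-0. -1.  0.]
 [-1.  0.  0.]
 [-0. -0. -1.]]
turn deg [-0.1  0.1 -0.1]
(40, 152, 190) shift mm [-10.6  -0.6  12.6]
(40, 152, 117) shift mm [ 0.1  0.1 73. ]
side
orange 53 [[-14.6, -13.1, 156.8], [-10.2, 0.4, 211.9], [5.4, 11.2, 218.1]]
blue 203 [[-18.9, -16.2, 51.5], [-15.2, -3.1, 89.1], [2.5, 13.9, 126.2]]
red 65 [[52.1, 33.6, 109.5], [57.2, 51.3, 114.7], [64.2, 74.9, 117.9]]
yellow 21 [[28.1, 117.0, 120.1], [35.0, 119.6, 134.4], [46.5, 122.8, 136.1]]
top
orange 84 [[-7.9, -10.4, 211.5], [2.2, -0.8, 216.4], [12.3, 9.3, 220.2]]
blue 42 [[-6.7, -11.2, 121.8], [11.7, 7.8, 125.1], [18.3, 14.8, 127.9]]
red 51 [[59.3, 38.8, 113.4], [63.4, 56.3, 116.8], [67.6, 72.5, 119.4]]
```

```bash
python3 -m handwheel '[[0,-0.011,-0.0005,0.012,0,0,0],[0,0,0,0.035,0,0,0],[0,0,0,0.028,0,0,0],[0,0,0,0.01,0,0,0],[0,0.008,0,0,0,0,0],[0,0.007,0,0,0,0,0],[0,0.005,0,0,0,0,0],[0,0.005,0,0,0,0,0],[0,0.005,0,0,0,0,0],[0,0.004,0,0,0,0,0],[0,0,0,0,0,0,0]]' && python3 -c "
from h import *
where()"
```

```text
time: 15.4
position: [0.3284, -0.3586, 0.1181]
tool_rot: [3.038, 0.799, -0.002]
ft_force: [-0.0, -0.2, -0.4]
grip_width: 0.002
grip_force: 0.0
t 15.40 stand [ 39.7 117.3 118.1] F_stand [-0.2  0.1 -0.4] grip 0.0
tool axes in stand (cols x y z)
 [[-0. -1.  0.]
 [-1.  0.  0.]
 [-0. -0. -1.]]
```

```bash
python3 -m handwheel '[[0,0.003,0,0,0,0,0],[0,0.003,0,0,0,0,0],[0,0.002,0,0,0,0,0],[0,0.002,0,0,0,0,0],[0,0,0,0,0,0,0]]' && python3 -c "
from h import *
where();survey()"
```

```text
time: 16.02
position: [0.3313, -0.357, 0.118]
tool_rot: [3.039, 0.792, -0.016]
ft_force: [-12.4, -4.9, 4.5]
grip_width: 0.007
grip_force: 6.6
t 16.02 stand [ 39.7 114.  118. ] F_stand [ 1.8 13.2  4.5] grip 0.01
tool axes in stand (cols x y z)
 [[-0. -1.  0.]
 [-1.  0.  0.]
 [-0. -0. -1.]]
side
orange 48 [[-14.4, -13.2, 154.8], [-10.3, 0.1, 211.7], [5.7, 11.6, 217.9]]
blue 206 [[-19.3, -16.2, 50.8], [-15.4, -3.1, 89.3], [0.5, 13.7, 126.0]]
red 63 [[53.2, 33.3, 109.3], [58.4, 51.3, 114.6], [63.1, 72.7, 118.1]]
yellow 8 [[29.8, 94.1, 132.7], [36.7, 95.5, 134.3], [49.5, 96.7, 136.6]]
top
orange 84 [[-7.8, -10.5, 211.9], [2.5, -0.9, 216.7], [12.5, 9.3, 218.9]]
blue 44 [[-6.9, -12.2, 122.4], [11.6, 7.3, 125.7], [18.3, 14.8, 127.6]]
red 52 [[59.3, 36.6, 114.0], [63.7, 56.1, 116.4], [68.0, 71.3, 119.1]]
```

```bash
python3 -m handwheel '[[0,-0.012,0,0,0,0,0],[0,-0.02,0,0,0,0,0],[0,0,0,-0.03,0,0,0],[0,0,0,-0.05,0,0,0],[0,-0.03,0.04,-0.02,0,0,0],[0,-0.04,0.05,0,0,0,0],[0,-0.03,0.06,0,0,0,0],[0,-0.03,0.06,0,0,0,0],[0,-0.03,0.06,0,0,0,0],[0,0,0,0,0,0,0],[0,0,0,0,0,0,0]]' && python3 - <<'E'
from h import *
where();survey()
t=A["top"][0];s=A["side"][0]
cv2.imwrite("pics/c4.png",np.hstack([cv2.resize(t[130:255,230:380],None,fx=2.6,fy=2.6,interpolation=2),cv2.resize(s[150:300,150:300],None,fx=2.6,fy=2.6,interpolation=2)[:325]]))
E
```

```text
time: 17.5
position: [0.3025, -0.6675, 0.2174]
tool_rot: [-3.037, -0.798, 0.0]
ft_force: [-0.5, -0.3, -0.2]
grip_width: 0.007
grip_force: 0.0
t 17.50 stand [-216.5  291.8  217.4] F_stand [-0.   0.6 -0.2] grip 0.01
tool axes in stand (cols x y z)
 [[-0. -1.  0.]
 [-1.  0. -0.]
 [ 0. -0. -1.]]
side
orange 53 [[-15.1, -13.2, 204.2], [-9.1, -2.2, 212.9], [5.7, 10.7, 217.4]]
blue 203 [[-19.4, -16.3, 51.7], [-15.3, -3.1, 88.2], [1.4, 13.7, 125.7]]
red 66 [[52.5, 32.9, 110.4], [57.2, 51.8, 115.1], [63.7, 75.2, 118.7]]
yellow 31 [[28.4, 93.0, 118.7], [35.3, 97.2, 133.5], [47.4, 101.3, 136.8]]
top
orange 83 [[-8.0, -10.1, 211.8], [2.6, -0.7, 216.8], [12.3, 9.2, 218.7]]
blue 43 [[-6.8, -11.0, 123.2], [12.1, 7.7, 125.4], [18.5, 14.8, 128.8]]
red 52 [[59.2, 36.6, 113.2], [63.7, 56.1, 116.5], [67.4, 72.5, 118.4]]
yellow 28 [[33.6, 93.3, 133.1], [42.1, 97.0, 136.1], [51.7, 100.7, 138.0]]
```

View pics/c4.png

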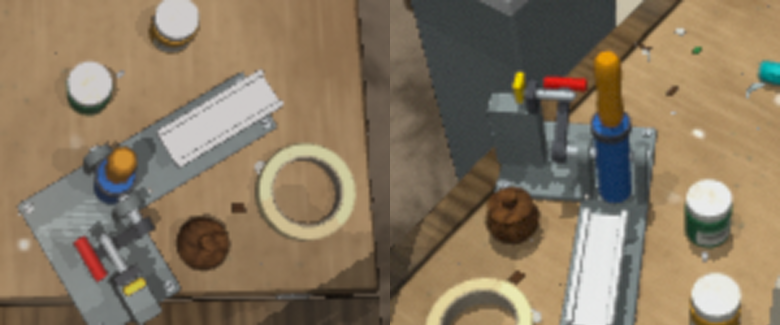

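The driver stands upright in the cup at (120,170) left and (605,90) right. The bolt lies across the crank arm with the yellow tab at its stop (y≈97 mm), and the jars, foot and tape are where they were.

```bash
python3 -c "
from bench import ctrl
print(ctrl.close_job())"
```

```text
the job is handed in; nothing more can be done
None
```

The job is done and handed in at about 17.6 s: the screwdriver is fully home and standing upright in the cup, the lock bolt was then pushed to its stop over the crank arm, and the jars, foot and tape were not moved.

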